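Reset the bench power box under its push-latch cover

TASK

The bench power box has tripped: press down on its yellow push-latch cover and let go so that it pops up and swings fully open, press the red reset button underneath fully in, then push the cover down again until it latches shut, and move clear. Press gently with the fingertips and do not knock, move or pick up the screwdriver, the jar or the tape measure.

Things in the scene. Friction and masses are not known exactly. Their poses are not given: they have to be found in the camera images.
- power_box: Grey box bolted to the bench, 150 mm (x) by 230 mm (y), flat top 70 mm up. Origin: centre of its underside; z up. On its right (-y) part is an open bay, 108 mm in x, y from -80 to -18 mm, floor 32 mm above the bench, closed by the yellow cover. Its left part (y -18 to +115 mm) is flat and free but for two flush outlets: clear room behind the opened cover.
- cover (a joint): Angle of the yellow push-latch cover, rad. 0 (within 0.06) = latched shut, as it starts; positive = opening; 1.9 = fully open, tipped past upright towards box +y; -0.17 = pressed to its stop, 9 mm down at the free edge. A press at least 3/4 of the way to the stop (2 to 5 N at mid plate), then let go: if latched it springs fully open in 2 s; if open, it latches. Shorter presses change nothing.
- hinge_mid (a point): Middle of the cover's hinge line, fixed at (0, -22, 74) mm in the box's frame, axes as the box's. The hinge runs along box x at the cover's left (+y) edge. A spring (under 2 N at the free edge) holds the cover open; as it stands past upright, it is swung shut by pushing its back face from the box's +y side, then pressed down from above.
- cover_mid (a point): Middle of the cover's outer face, the place to press, 30 mm from the hinge line. The cover is 100 mm along the hinge, 52 mm from hinge to free edge, 8 mm thick; shut, its top is 78 mm above the bench and its free edge on the box's -y side. Swings with the cover: z is the outward normal, x along the hinge, -y from hinge to free edge.
- reset_button (a joint): Travel of the red reset button, m: 0 = out (tripped), grows as it is pressed straight down, 0.008 = fully in. It starts between 0 and 0.002, takes 4 N (friction) to move, has no spring and stays where it is left.
- button_top (a point): Centre of the top face of the red round reset button (28 mm across), at (-12, -55) mm in the box's frame, 64 mm above the bench when out and 56 mm when fully in: 33 mm from the hinge line towards the free edge. It moves with the button. The cover hides it while shut.
- screwdriver: Loose screwdriver with a blue handle, about 200 mm long, lying on the bench beyond the box (its +x side). Origin at its middle, at the bench; to be left alone.
- jar: Loose amber jar with a steel cap, 60 mm across, 75 mm tall, upright beside the box. Origin: centre of its underside; to be left alone.
- tape: Loose grey and green tape measure, 66 x 36 x 60 mm, upright beside the box. Origin: centre of its underside; to be left alone.

How it is judged:
By the outcome, as a careful person would: the job done as asked, in the order asked, and still so for the second after the job is handed in, with the robot touching nothing.
It also fails if it takes over 50 s, if anything falls off the work surface, if the arm or the gripper's body presses on something with over 40 N, if the wrist force passes 120 N, or if a joint passes its speed limit or range.

ROBOT

A 6-joint arm with a two-finger parallel gripper is mounted at the origin on the work surface. World frame = base frame: x ahead of the robot, y to its left, z up, the work surface at z = 0. Lengths are in mm, angles in rad, forces in N, time in s.
With the tool pointing down it reaches from about 400 to 825 mm from the base axis. Payload 7 kg.
Tool frame: the origin (TCP) lies at the very end of the fingers, on their centre line; the grasp point (between the pads) lies grip_depth behind it (grip_depth is the distance from the TCP to the grasp point, in mm); y points along the fingers, z is the direction in which the jaws open and shut, and the axes are right-handed (so a half turn about y gives the same grasp; the last joint's range is limited). The gripper opens to 88 mm and grips with 3 to 60 N. Pads are 19 mm wide; open, the fingers measure 130 mm over their backs; the gripper's body (78 mm by 193 mm) begins 47 mm behind the grasp point.
Start: joints at [-0.873, 0.359, 0.012, 0, -1.224, -0.288], TCP at [268.909, -619.099, 226.561] pointing down, gripper open.
Joint ranges: [-3.07, 3.07], [-1.43, 2.12], [-1.02, 1.25], [-3.03, 1.67], [-3.05, -0], [-3.03, 3.03]. Speed limits (rad/s): [2.39, 2.39, 3.01, 3.14, 3.14, 3.14].

INTERFACE

Orientations are given as a 3x3 rotation matrix whose columns are the frame's x, y, z axes.
In Python, from station import get_obs, capture, sign_off, grip_depth gives the robot as it stands.
- The arm moves only by the tool drive_tool, never from a script. Its argument "targets" is one flat list of numbers, 4 for each row, row after row: the shift along the tool's x, y, z in m, then the turn about the tool's y in rad. In form: [tx, ty, tz, roll, tx, ty, tz, roll, ...]. A call has 1 to 12 rows; each row shifts and turns the pose as measured when the row begins, along the tool's axes as they then stand; what a row does not reach is not made up. A row lasts 1/8 s, in which the tool goes at most 62.5 mm and 10.7 degrees, less where a joint would pass 70% of its speed; a pose out of reach is approached as far as the arm can. A call with a gripper value outside its range is refused whole. "hand" is the opening in per cent of the stroke, from 0 (shut) to 100 (fully open), set as the call begins (left out, the last holds). The fingers move at their own pace and stop on an object; "newtons" is the grip in N (left out, the last holds). Time passes only in rows, so rows that do not move let the fingers close. It gives the time, the measured TCP pose, the force and the opening at its end, in the units of the state.
- get_obs(): the state, without advancing time (a new reading comes with each control period).
- capture(name): name is "scene" or "top"; returns a dict with "color" (400x640x3 uint8, red, green, blue), "K" (3x3 intrinsics, pixels), "k1" (the pictures are not rectified: a ray, as slopes to the right and down, at radius r is drawn at 1 + k1 r^2 times it, then the intrinsics apply), "extrinsics" (4x4, takes a point from camera to world coordinates). Camera axes: x right, y down, z forward; pixel columns grow to the right and rows downward; lengths in mm; the calibration is good to about 2 mm. A picture is of the moment at which its call begins. There is no depth.
- sign_off(): hands the job in, once; it reports no verdict.
The state is a dict: "time": time; "joint_pos": joint angles; "qd": joint speeds; "tau": joint torques, N m; "tcp_pos": TCP position; "ee_rot": TCP orientation; "contact_force": force on the tool from outside, world axes, zero at the start; "wrist_torque": the same for the moment, N m; "gripper_width": finger opening in mm.
Only numpy, scipy, OpenCV 4.12 (cv2) and the standard library are available. Lean on these libraries where they do the work, as an engineer would, in place of code of your own. Each camera call takes 0.05 s, during which the arm holds its last target.

## Working session

There is one attempt and no reset: what is moved stays moved. The work goes in short steps, Python scripts to look and compute and a tool call to move; the robot and the scene stay as the last step left them, time stands still between calls to the robot, and variables do not carry over. Pictures are saved under pics/ and viewed, and the job is handed in when it is done.

Besides the shell and the picture viewer there is one more tool, called after "Call:" by a JSON object that holds its "method" and its "body", one argument or row to a line. drive_tool: Moves the arm, as the interface text tells. Its arguments: {"type":"object","properties":{"targets":{"type":"array","items":{"type":"number"}},"hand":{"type":"number"},"newtons":{"type":"number"}},"required":["targets"]}

```bash
mkdir -p pics; ls
python3 - <<'E'
from station import *
import cv2,json
o=get_obs(); print({k:(v.tolist() if hasattr(v,'tolist') else v) for k,v in o.items()}); print(grip_depth)
for n in("scene","top"):
    c=capture(n); cv2.imwrite(f"pics/{n}0.png",c["color"][:,:,::-1]); print(n,c["K"],c["k1"],c["extrinsics"])
E
```

```text
pics
{'time': 0.0, 'joint_pos': [-0.872876738439252, 0.35939251474068273, 0.011065815275593855, -0.0003789868897553547, -1.2241245279785125, -0.2880843215757185], 'qd': [-0.0009600203440992517, -1.2788818218003849e-05, 0.001023163982989001, 0.0008031258253291994, -4.196416188608599e-05, -0.0017111988654374523], 'tau': [6.291286126725026e-05, -58.27170252799988, 29.304826855659485, 6.9971466064453125, 0.006687542045256123, -0.00016927404885791475], 'tcp_pos': [268.731750886062, -618.6536006019952, 225.61689548369415], 'ee_rot': [[0.9172378423581738, -0.0007903675704173212, -0.39833919699826886], [0.3983399603316429, 0.0014969924074064325, 0.9172366297835675], [-0.00012864333310101417, -0.9999985671653916, 0.0016879330724434557]], 'contact_force': [-0.4667861548821805, -0.013588931610348283, -0.33742025973348494], 'wrist_torque': [0.012626684361805505, -0.02948638766415883, 0.0024120345804165477], 'gripper_width': 87.53051440224911}
18.8
scene [[474.51591602   0.         316.89446869]
 [  0.         474.51591602 210.02314163]
 [  0.           0.           1.        ]] 0.03704627496980061 [[-4.87195768e-01  4.97504058e-01 -7.17725571e-01  1.40707747e+03]
 [ 8.73172015e-01  2.63843373e-01 -4.09825947e-01  5.23991555e+02]
 [-1.45229368e-02 -8.26363350e-01 -5.62949996e-01  7.11766845e+02]
 [ 0.00000000e+00  0.00000000e+00  0.00000000e+00  1.00000000e+00]]
top [[370.07003256   0.         320.92189922]
 [  0.         370.07003256 198.11512842]
 [  0.           0.           1.        ]] 0.013934946725945628 [[ 2.89811115e-04 -9.92156354e-01  1.25002744e-01  5.09064254e+02]
 [-9.99893888e-01  1.53311419e-03  1.44866368e-02  9.82709154e+01]
 [-1.45646522e-02 -1.24993678e-01 -9.92050629e-01  8.93860665e+02]
 [ 0.00000000e+00  0.00000000e+00  0.00000000e+00  1.00000000e+00]]
```

View pics/scene0.png

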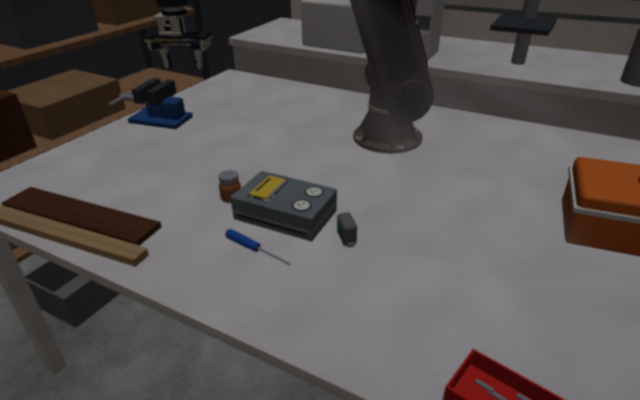

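View pics/top0.png

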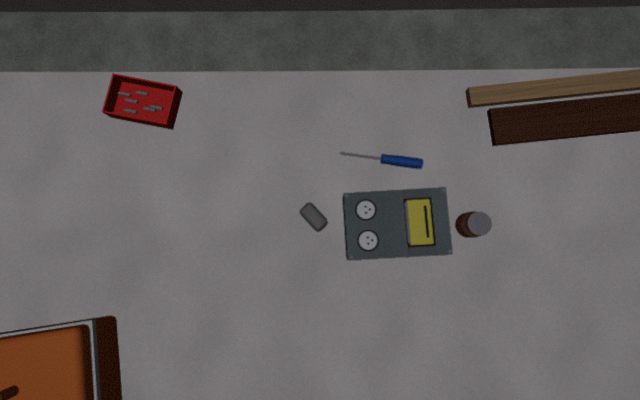

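The top view shows the box at about (344–452, 188–260), with the yellow cover around (420,222). The jar is at (474,225), the tape at (314,217) and the screwdriver at (385,159). I'll zoom in to get the corners.

Run:
```python
import cv2,numpy as np
a=cv2.imread("pics/top0.png")[175:275,295:500]; b=cv2.imread("pics/scene0.png")[160:260,210:365]
a=np.clip(a*1.8,0,255).astype('uint8');b=np.clip(b*1.8,0,255).astype('uint8')
cv2.imwrite("pics/za.png",cv2.resize(a,None,fx=3.9,fy=3.9,interpolation=cv2.INTER_CUBIC))
cv2.imwrite("pics/zb.png",cv2.resize(b,None,fx=5,fy=5,interpolation=cv2.INTER_CUBIC))
```

```text
(no output)
```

View pics/za.png

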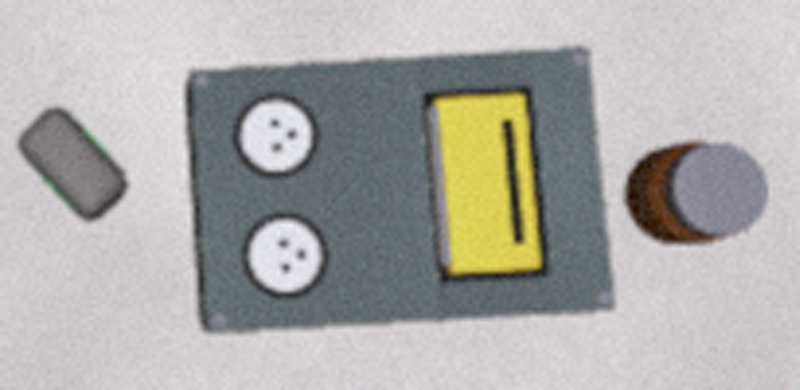

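View pics/zb.png

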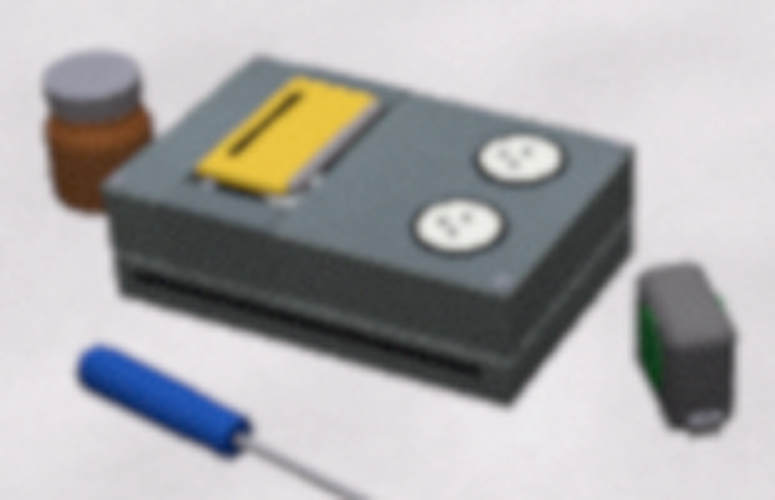

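```bash
cat > h.py <<'E'
import numpy as np,cv2
from station import *
from scipy.optimize import least_squares
def proj(c,P):
    E=np.array(c["extrinsics"]);T=np.linalg.inv(E);p=np.atleast_2d(P)@T[:3,:3].T+T[:3,3]
    d=np.array([c["k1"],0,0,0,0.]);  return cv2.projectPoints(p,np.zeros(3),np.zeros(3),np.array(c["K"]),d)[0][:,0]
def ray(c,uv,z):
    u=cv2.undistortPoints(np.array([[uv]],float),np.array(c["K"]),np.array([c["k1"],0,0,0,0.]))[0,0]
    E=np.array(c["extrinsics"]);d=E[:3,:3]@np.array([u[0],u[1],1]);return E[:3,3]+d*(z-E[2,3])/d[2]
E
python3 - <<'E'
from h import *
t=capture("top");s=capture("scene")
f=lambda p,k,o:(np.array(p)+.5)/k-.5+np.array(o)
L=np.array([[75,115,70],[75,-115,70],[-75,-115,70],[-75,115,70.]])
T=f([[190,72],[587,48],[614,306],[205,331]],3.9,[295,175])
S=f([[510,295],[108,185],[262,57],[635,148]],5,[210,160])
def W(p):
    c,n=np.cos(p[2]),np.sin(p[2]);return L@np.array([[c,n,0],[-n,c,0],[0,0,1]])+[p[0],p[1],0]
for use in((1,1),(1,0),(0,1)):
    g=lambda p:np.r_[use[0]*(proj(t,W(p))-T).ravel(),use[1]*(proj(s,W(p))-S).ravel()]
    r=least_squares(g,[480,-170,0]);print(r.x,np.round(r.fun,1))
    if use==(1,1): p=r.x
c,n=np.cos(p[2]),np.sin(p[2]);R=np.array([[c,-n],[n,c]])
for nm,q in dict(hinge=(0,-22),cover=(0,-52),button=(-12,-55)).items(): print(nm,R@q+p[:2])
print("jar",ray(t,f([717,190],3.9,[295,175]),75),"tape",ray(t,f([73,165],3.9,[295,175]),60))
print("sd",ray(t,[422,163],15),ray(t,[341,153],8))
print("cover pix",ray(t,f([(440+528+545+450)/4,(97+92+270+275)/4],3.9,[295,175]),78), ray(s,f([288,135],5,[210,160]),78))
E
```

```text
[ 5.57420088e+02 -5.66618995e+01  5.59782130e-02] [-1.1 -0.7 -0.2 -0.5 -0.4  1.  -0.6  0.4 -0.3 -0.1 -1.7 -0.2 -1.2 -1.3
  0.7 -1.3]
[ 5.57593659e+02 -5.79284662e+01  5.90215640e-02] [-0.6 -0.7  0.2 -0.7  0.3  0.8  0.1  0.5 -0.  -0.  -0.  -0.  -0.  -0.
  0.  -0. ]
[ 5.58781751e+02 -5.39503817e+01  4.87506993e-02] [-0.  -0.  -0.  -0.  -0.   0.  -0.  -0.   0.   0.7 -1.1  0.1 -0.3 -1.
  1.4 -0.5]
hinge [558.65096582 -78.62743936]
cover [ 560.32943529 -108.58044823]
button [ 548.51607869 -112.24713691]
jar [ 555.96013768 -235.22108776   75.        ] tape [571.33841246 127.53863844  60.        ]
sd [ 704.73268569 -132.51786817   15.        ] [731.92520744  62.08291399   8.        ]
cover pix [ 559.42737843 -108.21223584   78.        ] [ 565.63092845 -101.96485349   78.        ]
```

Call:
{"method": "drive_tool", "body": {
  "targets": [0,0,0,-0.174,0,0,0,-0.174,0,0,0,-0.174,0,0,0,-0.174,0,0,0,-0.174,0,0,0,-0.174,0,0,0,-0.174,0,0,0,0],
  "hand": 0,
  "newtons": 10
}}

```text
time: 1.2
tcp_pos: [268.3, -617.8, 223.7]
ee_rot: [[-0.094, -0.002, -0.996], [0.996, 0.005, -0.094], [0.005, -1.0, 0.002]]
contact_force: [-1.1, 0.0, 0.4]
gripper_width: 13.3
```

Call:
{"method": "drive_tool", "body": {
  "targets": [0,0,0,0.038,0.045,0.006,-0.029,0,0.045,0.006,-0.029,0,0.045,0.006,-0.029,0,0.045,0.006,-0.029,0,0.045,0.006,-0.029,0,0.045,0.006,-0.029,0,0.045,0.006,-0.029,0,0.045,0.006,-0.029,0,0.045,0.006,-0.029,0,0.045,0.006,-0.029,0,0.045,0.006,-0.029,0]
}}

```text
time: 2.7
tcp_pos: [582.5, -102.4, 157.6]
ee_rot: [[0.01, 0.0, -1.0], [1.0, 0.004, 0.01], [0.004, -1.0, -0.0]]
contact_force: [1.6, -0.2, -1.4]
gripper_width: 0.7
```

Call:
{"method": "drive_tool", "body": {
  "targets": [0,0,0,0]
}}

```text
time: 2.82
tcp_pos: [583.9, -99.5, 156.8]
ee_rot: [[0.011, -0.0, -1.0], [1.0, 0.004, 0.011], [0.004, -1.0, 0.0]]
contact_force: [0.2, -0.3, -0.8]
gripper_width: 0.9
```

```bash
cat >> h.py <<'E'
def go(bx,by,z,o=(557.5,-57.0),yaw=.056):
    s=get_obs();c,n=np.cos(yaw),np.sin(yaw)
    w=np.array([o[0]+c*bx-n*by,o[1]+n*bx+c*by,z]);p=np.array(s["tcp_pos"]);R=np.array(s["ee_rot"])
    d=R.T@(w-p); q=p[:2]-o; print("t",s["time"],"tcp box",np.round([c*q[0]+n*q[1],-n*q[0]+c*q[1],p[2]],1),"need tool mm",np.round(d,1),"F",np.round(s["contact_force"],1),"w",s["gripper_width"],"q",np.round(s["joint_pos"],2),"yawz",np.arctan2(-R[1,2],-R[0,2]))
E
python3 -c "
from h import *
go(0,-52,95)"
```

```text
t 2.825 tcp box [ 24.  -43.9 156.8] need tool mm [-9.9 61.7 23.4] F [ 0.2 -0.3 -0.8] w 0.8668527435673272 q [ 0.16  0.28 -0.27 -0.   -1.02 -0.17] yawz -0.010631143651404128
```

Call:
{"method": "drive_tool", "body": {
  "targets": [-0.01,0.03,0.024,-0.067,0,0.03,0,0,0,0,0,0]
}}

```text
time: 3.2
tcp_pos: [559.2, -109.3, 96.0]
ee_rot: [[-0.049, 0.0, -0.999], [0.999, 0.004, -0.049], [0.004, -1.0, -0.0]]
contact_force: [0.5, -0.9, 1.5]
gripper_width: 0.5
```

```bash
python3 -c "
from h import *
go(0,-52,80)
for n in('scene','top'):
    c=capture(n)['color'][:,:,::-1]; c=c[110:260,180:400] if n=='scene' else c[150:290,270:500]
    cv2.imwrite(f'pics/{n}1.png',cv2.resize(np.clip(c*1.8,0,255).astype('uint8'),None,fx=3,fy=3,interpolation=cv2.INTER_CUBIC))
"
```

```text
t 3.2 tcp box [ -1.2 -52.3  96. ] need tool mm [ 0.3 16.  -1.2] F [ 0.5 -0.9  1.5] w 0.507640611730972 q [ 0.15  0.31 -0.39 -0.   -0.87 -0.1 ] yawz 0.0489488926566461
```

View pics/scene1.png

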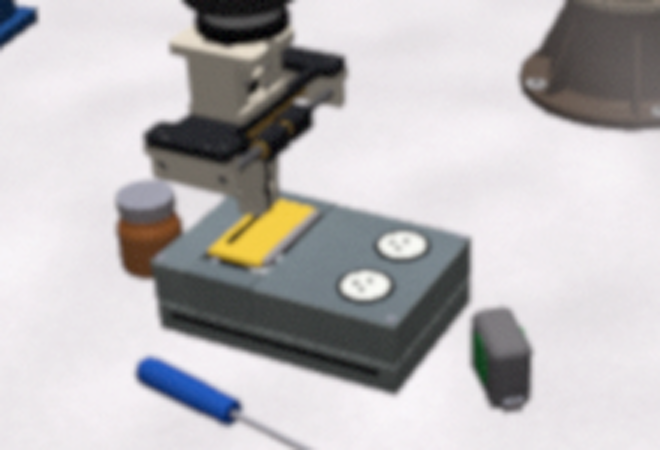

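The fingertips, near zoom px (262,205), are centred over the yellow cover, with the jar well clear at (148,225). Next is a slow press.

Call:
{"method": "drive_tool", "body": {
  "targets": [0,0.008,0,0,0,0.006,0,0,0,0.003,0,0,0,0.002,0,0]
}}

```text
time: 3.8
tcp_pos: [563.2, -109.4, 81.1]
ee_rot: [[-0.048, 0.009, -0.999], [0.999, 0.004, -0.048], [0.004, -1.0, -0.009]]
contact_force: [-0.3, -0.9, -0.5]
gripper_width: 0.6
```

Call:
{"method": "drive_tool", "body": {
  "targets": [0,0.002,0,0,0,0.002,0,0]
}}

```text
time: 4.05
tcp_pos: [563.4, -109.5, 77.2]
ee_rot: [[-0.049, 0.009, -0.999], [0.999, 0.004, -0.049], [0.003, -1.0, -0.009]]
contact_force: [-1.0, -0.8, 2.8]
gripper_width: 0.8
```

Call:
{"method": "drive_tool", "body": {
  "targets": [0,0.002,0,0,0,0.002,0,0]
}}

```text
time: 4.3
tcp_pos: [563.7, -109.8, 75.1]
ee_rot: [[-0.05, 0.01, -0.999], [0.999, 0.003, -0.05], [0.002, -1.0, -0.01]]
contact_force: [-5.6, 2.8, 17.0]
gripper_width: 0.3
```

Call:
{"method": "drive_tool", "body": {
  "targets": [0,0.002,0,0]
}}

```text
time: 4.42
tcp_pos: [563.7, -109.9, 74.7]
ee_rot: [[-0.05, 0.011, -0.999], [0.999, 0.002, -0.05], [0.002, -1.0, -0.011]]
contact_force: [-6.9, 2.0, 16.9]
gripper_width: 0.8
```

17 N means the cover is on its stop. Let go and lift.

Call:
{"method": "drive_tool", "body": {
  "targets": [0,-0.03,0,0,0,-0.05,0,0,0,-0.03,0,0,0,0,0,0,0,0,0,0,0,0,0,0,0,0,0,0,0,0,0,0,0,0,0,0,0,0,0,0,0,0,0,0]
}}

```text
time: 5.8
tcp_pos: [560.6, -109.8, 183.7]
ee_rot: [[-0.05, 0.004, -0.999], [0.999, 0.003, -0.05], [0.003, -1.0, -0.004]]
contact_force: [0.2, -1.5, -0.2]
gripper_width: 0.4
```

Call:
{"method": "drive_tool", "body": {
  "targets": [0,0,0,0,0,0,0,0,0,0,0,0,0,0,0,0,0,0,0,0,0,0,0,0]
}}

```text
time: 6.55
tcp_pos: [560.7, -109.8, 183.9]
ee_rot: [[-0.05, 0.005, -0.999], [0.999, 0.003, -0.05], [0.003, -1.0, -0.005]]
contact_force: [-0.7, 0.2, 0.0]
gripper_width: 0.6
```

```bash
cat >> h.py <<'E'
def snap(k):
  for n in('scene','top'):
    c=capture(n)['color'][:,:,::-1]; c=c[110:260,180:400] if n=='scene' else c[150:290,270:500]
    cv2.imwrite(f'pics/{n}{k}.png',cv2.resize(np.clip(c*1.8,0,255).astype('uint8'),None,fx=3,fy=3,interpolation=cv2.INTER_CUBIC))
E
python3 -c "
from h import *
go(-12,-56,100);snap(2)"
```

```text
t 6.55 tcp box [  0.2 -52.9 183.9] need tool mm [-3.4 83.8 12.6] F [-0.7  0.2  0. ] w 0.6363234720192809 q [ 0.15  0.22 -0.28 -0.   -1.06 -0.1 ] yawz 0.049835595758054345
```

View pics/scene2.png

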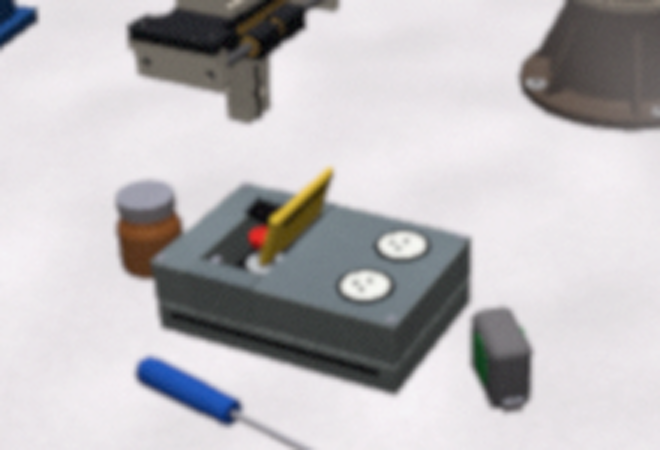

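View pics/top2.png

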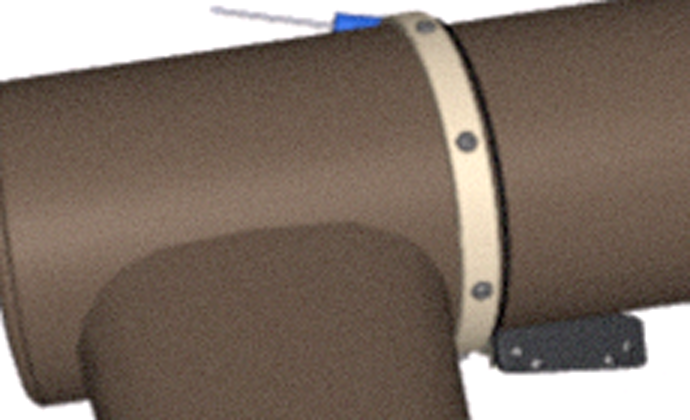

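The cover is open, standing at zoom px (300,215), with the red button visible at (260,236). The neighbouring objects haven't moved. Next, the button.

Call:
{"method": "drive_tool", "body": {
  "targets": [-0.005,0.03,0.0125,0,0,0.04,0,0,0,0.025,0,0,0,0.01,0,0,0,0,0,0]
}}

```text
time: 7.28
tcp_pos: [550.1, -115.3, 77.6]
ee_rot: [[-0.05, 0.008, -0.999], [0.999, 0.003, -0.05], [0.002, -1.0, -0.008]]
contact_force: [-0.4, 0.0, -0.3]
gripper_width: 0.5
```

```bash
python3 -c "
from h import *
go(-12,-57,64);snap(3)"
```

```text
t 7.275 tcp box [-10.6 -57.8  77.6] need tool mm [ 0.8 13.6  1.5] F [-0.4  0.  -0.3] w 0.4673129168303527 q [ 0.14  0.31 -0.43 -0.   -0.82 -0.09] yawz 0.05027943013753398
```

View pics/scene3.png

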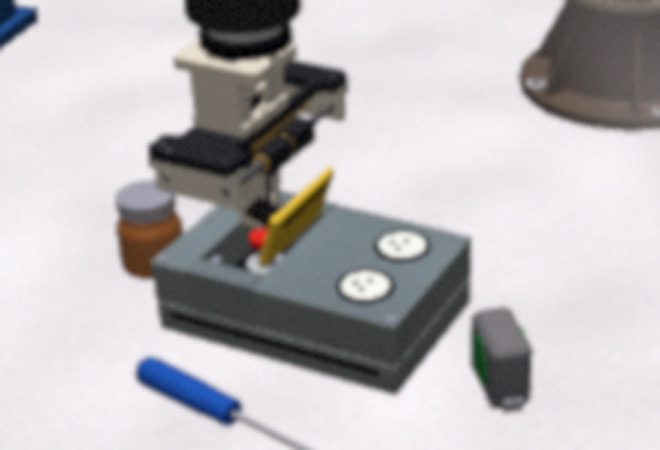

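The fingertips are just above the red button (zoom px 260,236), and the gripper body is clear of the cover.

Call:
{"method": "drive_tool", "body": {
  "targets": [0,0.006,0.001,0,0,0.004,0,0,0,0.002,0,0]
}}

```text
time: 7.75
tcp_pos: [551.4, -115.1, 68.1]
ee_rot: [[-0.051, 0.014, -0.999], [0.999, 0.003, -0.051], [0.002, -1.0, -0.014]]
contact_force: [0.7, -0.2, 0.1]
gripper_width: 0.7
```

Call:
{"method": "drive_tool", "body": {
  "targets": [0,0.003,0,0,0,0.003,0,0]
}}

```text
time: 8.0
tcp_pos: [551.7, -115.1, 62.1]
ee_rot: [[-0.051, 0.014, -0.999], [0.999, 0.003, -0.051], [0.002, -1.0, -0.015]]
contact_force: [-1.4, -0.1, 3.7]
gripper_width: 0.3
```

Call:
{"method": "drive_tool", "body": {
  "targets": [0,0.003,0,0]
}}

```text
time: 8.12
tcp_pos: [552.1, -115.2, 59.7]
ee_rot: [[-0.051, 0.015, -0.999], [0.999, 0.003, -0.051], [0.002, -1.0, -0.015]]
contact_force: [-5.6, 1.2, 15.4]
gripper_width: 0.3
```

Call:
{"method": "drive_tool", "body": {
  "targets": [0,0.001,0,0,0,0.001,0,0]
}}

```text
time: 8.38
tcp_pos: [552.8, -115.4, 59.6]
ee_rot: [[-0.052, 0.017, -0.998], [0.999, 0.002, -0.052], [0.001, -1.0, -0.017]]
contact_force: [-4.7, 0.4, 12.0]
gripper_width: 0.5
```

Call:
{"method": "drive_tool", "body": {
  "targets": [0,0.002,0,0,0,0.002,0,0]
}}

```text
time: 8.62
tcp_pos: [553.4, -115.8, 59.1]
ee_rot: [[-0.054, 0.02, -0.998], [0.999, 0.002, -0.054], [0.001, -1.0, -0.02]]
contact_force: [-8.8, 1.3, 22.5]
gripper_width: 0.8
```

It stopped at 59 mm, but fully in should be 56 mm. I'll check the torque and take a picture before pressing harder.

```bash
python3 -c "
from h import *
go(-12,-57,56);s=get_obs();print(s['wrist_torque'],s['contact_force']);snap(4)"
```

```text
t 8.625 tcp box [ -7.4 -58.4  59.1] need tool mm [1.4 3.  4.7] F [-8.8  1.3 22.5] w 0.8239377070024784 q [ 0.14  0.34 -0.46  0.   -0.76 -0.09] yawz 0.05385723578134236
[1.2223415  2.6382645  0.30192957] [-8.76776399  1.26677197 22.5022654 ]
```

View pics/scene4.png

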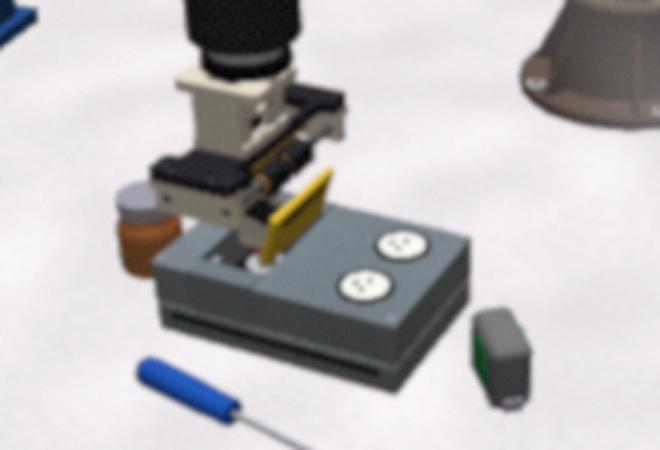

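Call:
{"method": "drive_tool", "body": {
  "targets": [0,-0.03,0,0,0,-0.05,0,0,0,-0.03,0,0,0,0,0,0]
}}

```text
time: 9.22
tcp_pos: [551.0, -116.1, 172.0]
ee_rot: [[-0.054, 0.02, -0.998], [0.999, 0.002, -0.054], [0.001, -1.0, -0.02]]
contact_force: [-0.6, -0.3, -1.4]
gripper_width: 0.1
```

```bash
python3 -c "
from h import *
go(-12,-57,56);s=get_obs();print(s['wrist_torque'],s['contact_force'])
c=capture('scene');cv2.imwrite('pics/scene5f.png',c['color'][:,:,::-1])
x=c['color'][160:210,240:300,::-1];cv2.imwrite('pics/s5z.png',cv2.resize(np.clip(x*1.8,0,255).astype('uint8'),None,fx=12,fy=12,interpolation=cv2.INTER_CUBIC))
o=cv2.imread('pics/scene0.png')
cc,n=np.cos(.056),np.sin(.056)
for h in(64,62,60,58,56):
  w=[557.5+cc*-12-n*-55,-57+n*-12+cc*-55,h];print(h,(proj(c,w)-[240,160]+.5)*12-.5)
"
```

```text
t 9.225 tcp box [ -9.8 -58.7 172. ] need tool mm [  1.6 115.9   4.5] F [-0.6 -0.3 -1.4] w 0.1340533799203232 q [ 0.14  0.21 -0.33  0.   -1.01 -0.09] yawz 0.05369425502438115
[ 0.06548338  0.1404238  -0.02640211] [-0.63347671 -0.34307094 -1.39781536]
64 [[340.11612232 331.58333548]]
62 [[340.78541106 339.4091125 ]]
60 [[341.45339832 347.22059777]]
58 [[342.12008816 355.01783369]]
56 [[342.7854846  362.80086245]]
```

View pics/s5z.png

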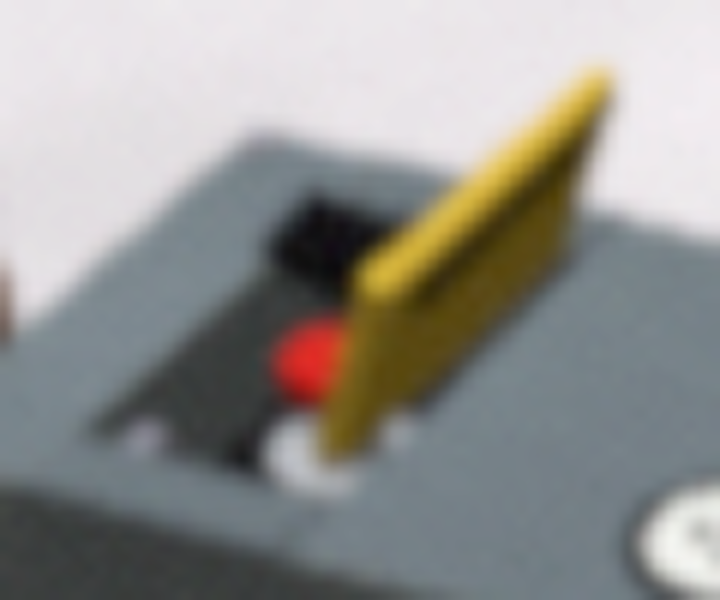

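```bash
python3 -c "
from h import *
a=cv2.imread('pics/scene2.png'); a=cv2.resize(a,(220,150),interpolation=cv2.INTER_AREA)[50:100,60:120]
b=np.clip(cv2.imread('pics/scene5f.png')[160:210,240:300]*1.8,0,255).astype('uint8')
for i in(a,b):
  i=i.astype(float);w=np.clip(i[:,:,2]-1.6*np.maximum(i[:,:,1],i[:,:,0])-20,0,None)[20:40,18:34]
  y,x=np.mgrid[20:40,18:34];print(w.sum(),(w*x).sum()/w.sum(),(w*y).sum()/w.sum(),np.round(w.sum(1)))
cv2.imwrite('pics/cmp.png',cv2.resize(np.hstack([a,b]),None,fx=6.5,fy=6.5,interpolation=cv2.INTER_CUBIC))
c=capture('scene')
for nm,uv in dict(blk0=(272,245),blk1=(320,190),blk2=(335,280)).items():
  for z in(40,55,70):
    q=ray(c,(np.array(uv)+.5)/12-.5+[240,160],z)[:2]-[557.5,-57];print(nm,z,np.round([q[0]+.056*q[1],q[1]-.056*q[0]]))
"
```

```text
2903.7999999999997 25.46043115917074 28.241614436255936 [  0.   0.   0.   0.   0. 112. 366. 563. 597. 551. 424. 230.  61.   0.
   0.   0.   0.   0.   0.   0.]
2420.2 25.335840013222043 29.630856953970746 [  0.   0.   0.   0.   0.   0.   9. 210. 416. 515. 519. 439. 259.  54.
   0.   0.   0.   0.   0.   0.]
blk0 40 [ -72. -111.]
blk0 55 [-50. -97.]
blk0 70 [-29. -82.]
blk1 40 [ -98. -114.]
blk1 55 [ -76. -100.]
blk1 70 [-54. -85.]
blk2 40 [-64. -90.]
blk2 55 [-43. -76.]
blk2 70 [-22. -62.]
```

View pics/cmp.png

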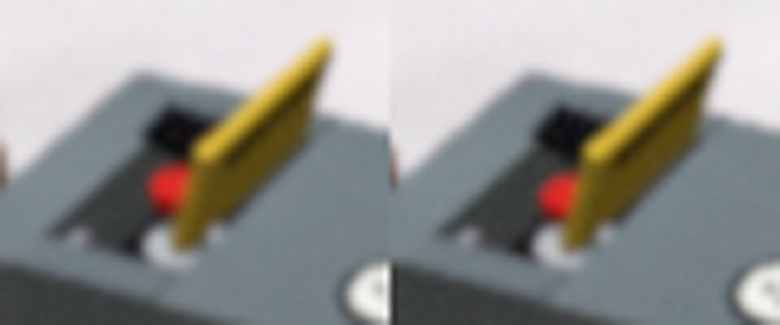

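```bash
python3 -c "
from h import *
c=capture('scene')
for nm,uv in dict(whiteL=(265,455),whiteB=(310,497),redL=(275,362),redTop=(325,322),cov_near_top=(365,280),cov_far_top=(608,70),covnearbot=(330,455)).items():
  for z in(40,50,56,60,64,74,120,126):
    q=ray(c,(np.array(uv)+.5)/12-.5+[240,160],z)[:2]-[557.5,-57];print(nm,z,np.round([q[0]+.056*q[1],q[1]-.056*q[0]]),end=' ')
  print()
"
```

```text
whiteL 40 [  6. -65.] whiteL 50 [ 19. -56.] whiteL 56 [ 27. -51.] whiteL 60 [ 32. -47.] whiteL 64 [ 38. -44.] whiteL 74 [ 51. -35.] whiteL 120 [111.   6.] whiteL 126 [118.  11.] 
whiteB 40 [ 17. -48.] whiteB 50 [ 30. -39.] whiteB 56 [ 37. -34.] whiteB 60 [ 42. -30.] whiteB 64 [ 48. -27.] whiteB 74 [ 60. -18.] whiteB 120 [120.  22.] whiteB 126 [127.  27.] 
redL 40 [-28. -83.] redL 50 [-14. -74.] redL 56 [ -6. -69.] redL 60 [ -1. -65.] redL 64 [  5. -61.] redL 74 [ 18. -52.] redL 120 [ 81. -10.] redL 126 [89. -5.] 
redTop 40 [-47. -82.] redTop 50 [-33. -73.] redTop 56 [-25. -67.] redTop 60 [-20. -64.] redTop 64 [-14. -60.] redTop 74 [ -0. -51.] redTop 120 [63. -9.] redTop 126 [72. -3.] 
cov_near_top 40 [-67. -83.] cov_near_top 50 [-53. -74.] cov_near_top 56 [-44. -69.] cov_near_top 60 [-39. -65.] cov_near_top 64 [-33. -61.] cov_near_top 74 [-19. -52.] cov_near_top 120 [ 46. -10.] cov_near_top 126 [54. -4.] 
cov_far_top 40 [-178.  -80.] cov_far_top 50 [-162.  -71.] cov_far_top 56 [-152.  -66.] cov_far_top 60 [-146.  -62.] cov_far_top 64 [-140.  -58.] cov_far_top 74 [-124.  -49.] cov_far_top 120 [-51.  -7.] cov_far_top 126 [-42.  -2.] 
covnearbot 40 [  0. -52.] covnearbot 50 [ 13. -44.] covnearbot 56 [ 21. -38.] covnearbot 60 [ 27. -35.] covnearbot 64 [ 32. -31.] covnearbot 74 [ 45. -23.] covnearbot 120 [105.  17.] covnearbot 126 [113.  23.]
```

Call:
{"method": "drive_tool", "body": {
  "targets": [-0.004,0.05,-0.002,0,0,0.04,0,0,0,0.012,0,0,0,0.002,0,0,0,0.002,0,0]
}}

```text
time: 10.0
tcp_pos: [552.4, -120.6, 58.7]
ee_rot: [[-0.054, 0.011, -0.998], [0.999, 0.0, -0.054], [-0.0, -1.0, -0.011]]
contact_force: [-4.3, -1.5, 12.1]
gripper_width: 0.3
```

```bash
python3 -c "
from h import *
go(-9,-62,56);s=get_obs();print(s['wrist_torque'],s['contact_force'])"
```

```text
t 10.0 tcp box [ -8.7 -63.2  58.7] need tool mm [1.2 2.7 0.4] F [-4.3 -1.5 12.1] w 0.3237947280928801 q [ 0.13  0.34 -0.45  0.   -0.77 -0.08] yawz 0.05387137260702522
[-0.39065035  1.24383354 -0.04803573] [-4.28062944 -1.49882919 12.13501337]
```

Call:
{"method": "drive_tool", "body": {
  "targets": [0,0.003,0,0,0,0.002,0,0]
}}

```text
time: 10.25
tcp_pos: [553.6, -121.2, 58.4]
ee_rot: [[-0.055, 0.015, -0.998], [0.998, -0.001, -0.055], [-0.001, -1.0, -0.015]]
contact_force: [-5.8, -1.5, 7.7]
gripper_width: 0.6
```

```bash
python3 -c "
from h import *
go(-9,-62,56);s=get_obs();print(s['wrist_torque'],s['contact_force'])"
```

```text
t 10.25 tcp box [ -7.5 -63.9  58.4] need tool mm [1.9 2.4 1.6] F [-5.8 -1.5  7.7] w 0.6032806378795437 q [ 0.13  0.34 -0.45  0.   -0.76 -0.08] yawz 0.05501457408318638
[-0.16312652  1.42643644  0.15961736] [-5.82179585 -1.4568961   7.65708636]
```

Call:
{"method": "drive_tool", "body": {
  "targets": [0,-0.04,0,0,0,-0.05,0,0,0,-0.03,0,0,0,0,0,0]
}}

```text
time: 10.75
tcp_pos: [552.9, -120.9, 187.6]
ee_rot: [[-0.055, 0.023, -0.998], [0.998, 0.0, -0.055], [-0.001, -1.0, -0.023]]
contact_force: [0.1, -1.1, 0.7]
gripper_width: 0.4
```

```bash
python3 -c "
from h import *
go(0,45,80)
c=capture('scene');cv2.imwrite('pics/scene6f.png',c['color'][:,:,::-1])
a=cv2.imread('pics/scene2.png'); a=cv2.resize(a,(220,150),interpolation=cv2.INTER_AREA)[50:100,60:120]
z=lambda f:np.clip(cv2.imread(f)[160:210,240:300]*1.8,0,255).astype('uint8')
for i in(a,z('pics/scene5f.png'),z('pics/scene6f.png')):
  i=i.astype(float);w=np.clip(i[:,:,2]-1.6*np.maximum(i[:,:,1],i[:,:,0])-20,0,None)[20:40,18:34]
  y,x=np.mgrid[20:40,18:34];print(w.sum(),(w*x).sum()/w.sum(),(w*y).sum()/w.sum(),np.round(w.sum(1)))
"
```

```text
t 10.75 tcp box [ -8.1 -63.6 187.6] need tool mm [108.7 107.6  -5.6] F [ 0.1 -1.1  0.7] w 0.4045958715503109 q [ 0.13  0.2  -0.31  0.   -1.04 -0.08] yawz 0.05552448703738269
2903.7999999999997 25.46043115917074 28.241614436255936 [  0.   0.   0.   0.   0. 112. 366. 563. 597. 551. 424. 230.  61.   0.
   0.   0.   0.   0.   0.   0.]
2420.2 25.335840013222043 29.630856953970746 [  0.   0.   0.   0.   0.   0.   9. 210. 416. 515. 519. 439. 259.  54.
   0.   0.   0.   0.   0.   0.]
2312.0 25.301557093425604 29.920934256055357 [  0.   0.   0.   0.   0.   0.   0. 121. 342. 483. 509. 459. 308.  91.
   0.   0.   0.   0.   0.   0.]
```

The button went in about 1 mm further, so it may not be bottomed out yet. I'll touch the flat box top at 70 mm to calibrate the TCP height and contact forces.

Call:
{"method": "drive_tool", "body": {
  "targets": [0.054,0,-0.003,0,0.054,0,-0.003,0,0,0.05,0,0,0,0.05,0,0,0,0.008,0,0,0,0.002,0,0]
}}

```text
time: 11.55
tcp_pos: [554.0, -9.2, 73.6]
ee_rot: [[-0.054, 0.021, -0.998], [0.999, 0.001, -0.054], [-0.0, -1.0, -0.021]]
contact_force: [-0.1, -0.1, -0.4]
gripper_width: 0.4
```

Call:
{"method": "drive_tool", "body": {
  "targets": [0,0.002,0,0]
}}

```text
time: 11.68
tcp_pos: [554.8, -9.2, 72.8]
ee_rot: [[-0.054, 0.023, -0.998], [0.999, 0.001, -0.054], [-0.0, -1.0, -0.023]]
contact_force: [-0.3, -0.1, -0.3]
gripper_width: 0.6
```

Call:
{"method": "drive_tool", "body": {
  "targets": [0,0.002,0,0]
}}

```text
time: 11.8
tcp_pos: [555.7, -9.2, 72.1]
ee_rot: [[-0.054, 0.025, -0.998], [0.999, 0.002, -0.054], [0.0, -1.0, -0.025]]
contact_force: [-0.5, -0.1, 0.5]
gripper_width: 0.8
```

```bash
python3 -c "
from h import *
go(0,45,70);s=get_obs();print(s['wrist_torque'],s['contact_force'])"
```

```text
t 11.8 tcp box [ 0.9 47.8 72.1] need tool mm [-2.8  2.1  1. ] F [-0.5 -0.1  0.5] w 0.8231315927473121 q [ 0.34  0.3  -0.47  0.01 -0.77 -0.29] yawz 0.0541491108506245
[0.01142765 0.16746413 0.00691204] [-0.4716799  -0.10444563  0.53782372]
```

Call:
{"method": "drive_tool", "body": {
  "targets": [0,0.004,0.001,0]
}}

```text
time: 11.92
tcp_pos: [556.0, -9.2, 70.2]
ee_rot: [[-0.055, 0.028, -0.998], [0.999, 0.002, -0.055], [0.001, -1.0, -0.028]]
contact_force: [-12.4, 4.5, 35.4]
gripper_width: 0.8
```

Call:
{"method": "drive_tool", "body": {
  "targets": [0,0.004,0.001,0]
}}

```text
time: 12.05
tcp_pos: [556.0, -9.2, 70.1]
ee_rot: [[-0.056, 0.031, -0.998], [0.998, 0.002, -0.056], [0.0, -1.0, -0.031]]
contact_force: [-19.0, 5.6, 48.2]
gripper_width: 0.6
```

Call:
{"method": "drive_tool", "body": {
  "targets": [0,0.003,0.001,0]
}}

```text
time: 12.18
tcp_pos: [555.9, -9.2, 70.3]
ee_rot: [[-0.057, 0.034, -0.998], [0.998, 0.002, -0.057], [0.0, -0.999, -0.034]]
contact_force: [-6.9, 1.2, 19.1]
gripper_width: 0.6
```

Reading 70.2 on the 70 mm top, so the TCP height is right and the button is still about 2 mm short. Going back to press it further.

Call:
{"method": "drive_tool", "body": {
  "targets": [0,-0.06,0,0,0,-0.05,0,0,-0.054,0,0.003,0,-0.054,0,0.003,0,0,0,0,0]
}}

```text
time: 12.8
tcp_pos: [554.0, -119.9, 187.7]
ee_rot: [[-0.06, 0.043, -0.997], [0.998, 0.003, -0.059], [0.0, -0.999, -0.043]]
contact_force: [-0.9, 0.4, -0.8]
gripper_width: 0.6
```

```bash
python3 -c "
from h import *
go(-8,-60,58)"
```

```text
t 12.8 tcp box [ -7.  -62.6 187.7] need tool mm [  2.6 129.5   6.6] F [-0.9  0.4 -0.8] w 0.5521230544681786 q [ 0.13  0.19 -0.32  0.   -1.02 -0.08] yawz 0.05958929943857059
```

Call:
{"method": "drive_tool", "body": {
  "targets": [0.002,0.05,0.004,0,0,0.045,0.003,0,0,0.02,0.001,0,0,0.006,0,0,0,0,0,0]
}}

```text
time: 13.42
tcp_pos: [553.4, -117.5, 66.7]
ee_rot: [[-0.058, 0.05, -0.997], [0.998, 0.003, -0.058], [0.0, -0.999, -0.05]]
contact_force: [0.0, 0.0, 0.6]
gripper_width: 0.6
```

```bash
python3 -c "
from h import *
go(-8,-60,56)"
```

```text
t 13.425 tcp box [ -7.5 -60.2  66.7] need tool mm [ 0.2 10.7  1.1] F [0.  0.  0.6] w 0.6053712140536817 q [ 0.14  0.31 -0.47  0.01 -0.73 -0.09] yawz 0.05822847637972034
```

Call:
{"method": "drive_tool", "body": {
  "targets": [0,0.005,-0.005,0,0,0.004,0,0]
}}

```text
time: 13.68
tcp_pos: [561.0, -116.8, 59.9]
ee_rot: [[-0.059, 0.054, -0.997], [0.998, 0.004, -0.059], [0.0, -0.999, -0.055]]
contact_force: [-0.9, -1.0, 2.2]
gripper_width: 0.4
```

Call:
{"method": "drive_tool", "body": {
  "targets": [0,0.003,0,0]
}}

```text
time: 13.8
tcp_pos: [562.4, -116.8, 58.4]
ee_rot: [[-0.06, 0.057, -0.997], [0.998, 0.003, -0.06], [-0.0, -0.998, -0.057]]
contact_force: [-8.9, 0.5, 22.5]
gripper_width: 0.5
```

Call:
{"method": "drive_tool", "body": {
  "targets": [0,0.003,0,0]
}}

```text
time: 13.92
tcp_pos: [563.1, -117.1, 57.9]
ee_rot: [[-0.061, 0.059, -0.996], [0.998, 0.003, -0.06], [-0.001, -0.998, -0.059]]
contact_force: [-13.8, 0.4, 28.4]
gripper_width: 0.1
```

Call:
{"method": "drive_tool", "body": {
  "targets": [0,0.002,0.001,0,0,0.002,0.001,0,0,0.002,0.001,0]
}}

```text
time: 14.3
tcp_pos: [563.1, -118.1, 58.5]
ee_rot: [[-0.062, 0.068, -0.996], [0.998, 0.002, -0.062], [-0.002, -0.998, -0.068]]
contact_force: [-4.2, 0.2, 13.2]
gripper_width: 0.7
```

```bash
python3 -c "
from h import *
go(-8,-60,56);print(get_obs()['wrist_torque']);snap(7)"
```

```text
t 14.3 tcp box [  2.2 -61.3  58.5] need tool mm [ 1.3  1.8 10.3] F [-4.2  0.2 13.2] w 0.691653943824721 q [ 0.14  0.33 -0.48  0.01 -0.7  -0.08] yawz 0.06266103352342904
[0.43487538 1.24500111 0.14711511]
```

Call:
{"method": "drive_tool", "body": {
  "targets": [0,-0.04,0,0,0,-0.05,0,0,0,-0.03,0,0,0,0,0,0]
}}

```text
time: 14.9
tcp_pos: [555.1, -118.5, 183.2]
ee_rot: [[-0.062, 0.07, -0.996], [0.998, 0.002, -0.062], [-0.002, -0.998, -0.07]]
contact_force: [0.2, 0.9, -1.1]
gripper_width: 0.5
```

```bash
cat > red.py <<'E'
from h import *
import sys
k=sys.argv[1]
go(-12,-56,80)
for r in range(3):
  c=capture('scene');cv2.imwrite(f'pics/scene{k}f{r}.png',c['color'][:,:,::-1])
a=cv2.imread('pics/scene2.png'); a=cv2.resize(a,(220,150),interpolation=cv2.INTER_AREA)[50:100,60:120]
z=lambda f:np.clip(cv2.imread(f)[160:210,240:300]*1.8,0,255).astype('uint8')
L=[a,z('pics/scene5f.png'),z('pics/scene6f.png')]+[z(f'pics/scene{k}f{r}.png') for r in range(3)]
for i in L:
  i=i.astype(float);w=np.clip(i[:,:,2]-1.6*np.maximum(i[:,:,1],i[:,:,0])-20,0,None)[20:40,18:34]
  y,x=np.mgrid[20:40,18:34];print(round(w.sum()),(w*x).sum()/w.sum(),(w*y).sum()/w.sum(),np.round(w.sum(1))[5:15])
cv2.imwrite(f'pics/cmp{k}.png',cv2.resize(np.hstack([L[0],L[-1]]),None,fx=6.5,fy=6.5,interpolation=cv2.INTER_CUBIC))
E
python3 red.py 8
```

```text
t 14.9 tcp box [ -5.9 -61.3 183.2] need tool mm [  5.6 102.5  13.3] F [ 0.2  0.9 -1.1] w 0.5445262834023922 q [ 0.14  0.18 -0.35  0.01 -0.98 -0.08] yawz 0.062340928943216384
2904 25.46043115917074 28.241614436255936 [112. 366. 563. 597. 551. 424. 230.  61.   0.   0.]
2420 25.335840013222043 29.630856953970746 [  0.   9. 210. 416. 515. 519. 439. 259.  54.   0.]
2312 25.301557093425604 29.920934256055357 [  0.   0. 121. 342. 483. 509. 459. 308.  91.   0.]
2288 25.245629370629366 30.1041958041958 [  0.   0.  67. 305. 465. 515. 476. 342. 118.   0.]
2315 25.238963282937362 30.061511879049675 [  0.   0.  81. 322. 476. 515. 462. 335. 124.   0.]
2280 25.24280701754386 30.102368421052628 [  0.   0.  69. 303. 466. 505. 477. 341. 118.   0.]
```

View pics/cmp8.png

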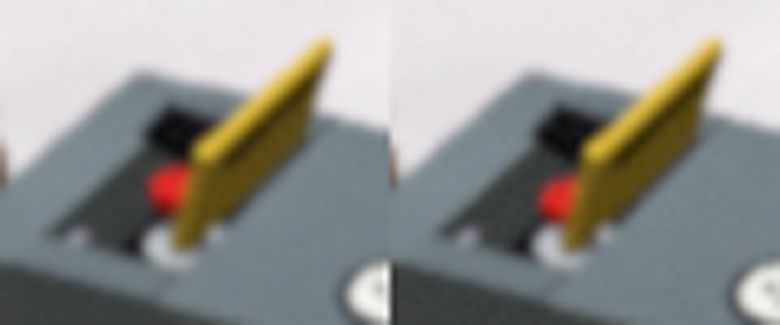

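View pics/scene7.png

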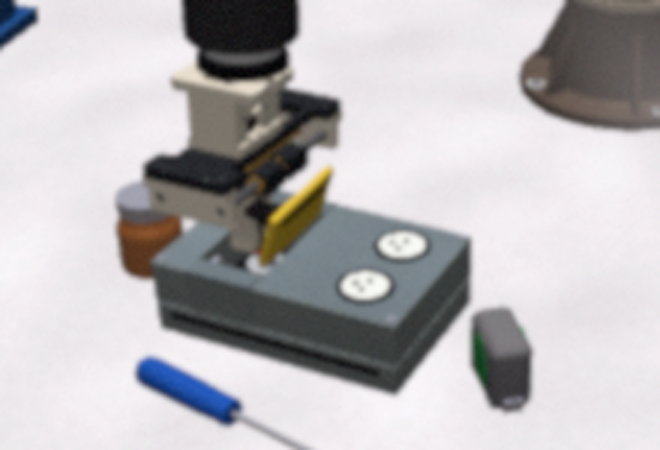

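Call:
{"method": "drive_tool", "body": {
  "targets": [0.002,0.05,0,0,0,0.045,0.001,0,0,0.02,0.001,0,0,0.004,0,0]
}}

```text
time: 15.55
tcp_pos: [559.8, -116.7, 56.6]
ee_rot: [[-0.063, 0.065, -0.996], [0.998, 0.001, -0.063], [-0.003, -0.998, -0.065]]
contact_force: [-12.2, 1.3, 48.9]
gripper_width: 0.6
```

```bash
python3 -c "
from h import *
go(0,-60,57)"
```

```text
t 15.55 tcp box [ -1.  -59.8  56.6] need tool mm [-0.2 -0.3 -1.1] F [-12.2   1.3  48.9] w 0.589583239418923 q [ 0.14  0.33 -0.49  0.01 -0.69 -0.09] yawz 0.06337730104930889
```

TCP is at 56.6, with the tilted low edge at about 55–56 mm. The button should now be bottomed. Lifting to check.

Call:
{"method": "drive_tool", "body": {
  "targets": [0,-0.04,0,0,0,-0.05,0,0,0,-0.03,0,0,0,0,0,0]
}}

```text
time: 16.05
tcp_pos: [549.9, -117.2, 175.1]
ee_rot: [[-0.063, 0.056, -0.996], [0.998, -0.0, -0.063], [-0.004, -0.998, -0.056]]
contact_force: [0.9, 0.1, -0.4]
gripper_width: 0.6
```

```bash
python3 red.py 9
python3 - <<'E'
from h import *
go(0,35,112)
E
```

```text
t 16.05 tcp box [-11.  -59.6 175.1] need tool mm [ 4.  94.9  6.3] F [ 0.9  0.1 -0.4] w 0.6069798800784805 q [ 0.14  0.18 -0.36  0.01 -0.97 -0.09] yawz 0.06328225904034553
2904 25.46043115917074 28.241614436255936 [112. 366. 563. 597. 551. 424. 230.  61.   0.   0.]
2420 25.335840013222043 29.630856953970746 [  0.   9. 210. 416. 515. 519. 439. 259.  54.   0.]
2312 25.301557093425604 29.920934256055357 [  0.   0. 121. 342. 483. 509. 459. 308.  91.   0.]
1029 24.385617103984448 31.088241010689988 [  0.   0.   0.  42. 115. 184. 234. 279. 176.   0.]
1033 24.37606506584043 31.074360960495735 [  0.   0.   0.  46. 114. 189. 228. 282. 175.   0.]
1053 24.37238890998861 31.10178503608052 [  0.   0.   0.  43. 115. 187. 239. 284. 185.   0.]
t 16.2 tcp box [-12.7 -59.5 172. ] need tool mm [ 94.7  60.3 -10.3] F [ 0.1 -0.1 -0.5] w 0.493223563388921 q [ 0.14  0.18 -0.36  0.01 -0.97 -0.09] yawz 0.0627550764657896
```

Occlusion has changed, so I'll look at the picture.

Run:
```python
import cv2,numpy as np
x=cv2.imread('pics/scene9f2.png')[110:260,180:400]
cv2.imwrite('pics/v9.png',cv2.resize(np.clip(x*1.8,0,255).astype('uint8'),None,fx=3.5,fy=3.5,interpolation=cv2.INTER_CUBIC))
```

```text
(no output)
```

View pics/v9.png

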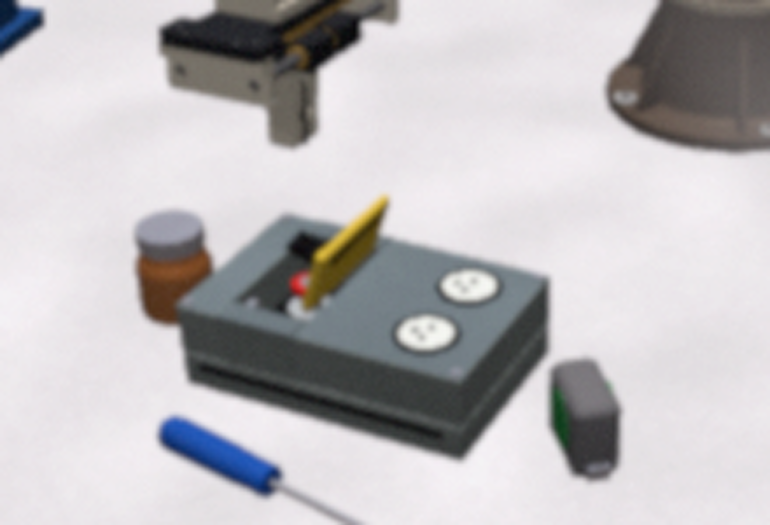

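View pics/cmp9.png

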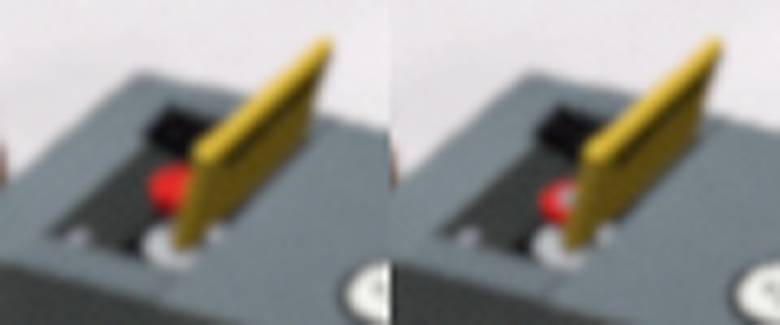

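The button now shows a pale indicator on its top at zoom px (563,197), where it was plain red before, so the reset has engaged. Nothing else has moved. Moving behind the cover.

Call:
{"method": "drive_tool", "body": {
  "targets": [0.05,0,-0.003,0,0.047,0,-0.003,0,0,0.03,-0.002,0,0,0.028,-0.002,0,0,0,0,0]
}}

```text
time: 16.82
tcp_pos: [551.0, -17.9, 104.9]
ee_rot: [[-0.061, 0.038, -0.997], [0.998, -0.004, -0.061], [-0.006, -0.999, -0.038]]
contact_force: [-0.8, -0.4, 0.3]
gripper_width: 0.5
```

Run:
```python
from h import *
go(0,5,112)
snap(10)
```

```text
t 16.825 tcp box [ -4.3  39.4 104.9] need tool mm [-34.4  -6.8  -4.3] F [-0.8 -0.4  0.3] w 0.5221860799902629 q [ 0.33  0.25 -0.46  0.02 -0.83 -0.29] yawz 0.0614886934576684
```

View pics/scene10.png

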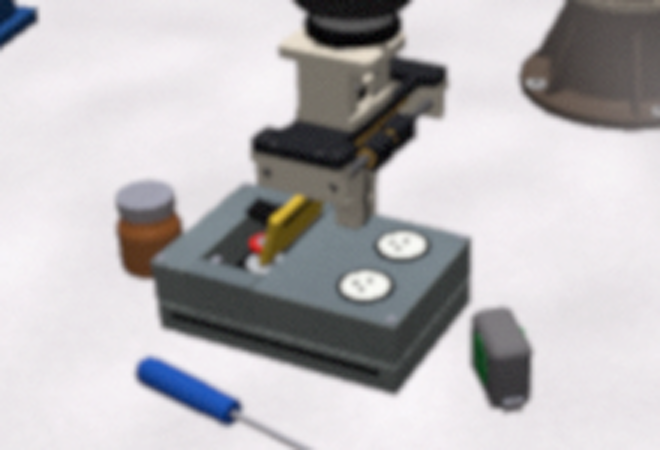

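Call:
{"method": "drive_tool", "body": {
  "targets": [-0.015,-0.001,-0.001,0,-0.015,-0.001,-0.001,0,-0.01,0,0,0,-0.01,0,0,0,-0.01,0,0,0]
}}

```text
time: 17.55
tcp_pos: [560.0, -81.5, 113.1]
ee_rot: [[-0.06, 0.047, -0.997], [0.998, -0.002, -0.061], [-0.004, -0.999, -0.047]]
contact_force: [0.8, 1.5, 0.4]
gripper_width: 0.8
```

Run:
```python
from h import *
go(0,-36,104)
snap(11)
```

```text
t 17.55 tcp box [  1.1 -24.6 113.1] need tool mm [-11.3   9.1   1.6] F [0.8 1.5 0.4] w 0.7831886121187152 q [ 0.21  0.26 -0.43  0.02 -0.84 -0.16] yawz 0.060723532997211234
```

View pics/scene11.png

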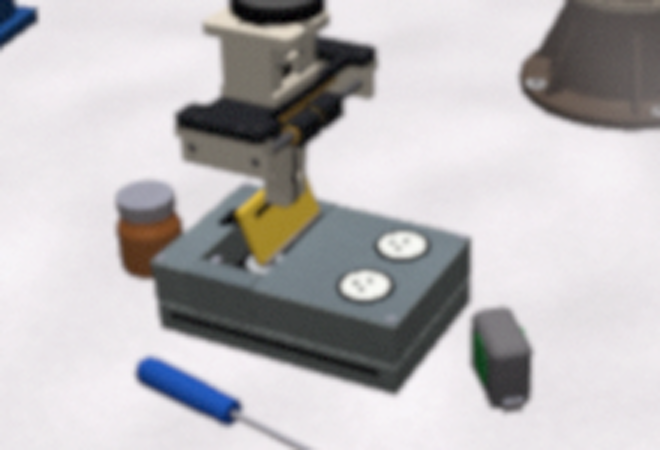

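The cover is being pushed shut, at about 1.2 rad, with the fingertips on its back face at zoom px (285,195). Continuing along the arc.

Call:
{"method": "drive_tool", "body": {
  "targets": [-0.006,0.004,0,0,-0.006,0.006,0.001,0,-0.006,0.007,0.001,0,-0.005,0.008,0.001,0]
}}

```text
time: 18.15
tcp_pos: [561.4, -106.1, 87.8]
ee_rot: [[-0.062, 0.051, -0.997], [0.998, -0.002, -0.062], [-0.005, -0.999, -0.05]]
contact_force: [0.7, 2.5, 1.1]
gripper_width: 0.6
```

Run:
```python
from h import *
go(0,-51,80)
snap(12)
```

```text
t 18.15 tcp box [  1.2 -49.2  87.8] need tool mm [-1.7  7.8  1.6] F [0.7 2.5 1.1] w 0.6431729870654909 q [ 0.16  0.29 -0.45  0.01 -0.78 -0.11] yawz 0.06191186343828409
```

View pics/scene12.png

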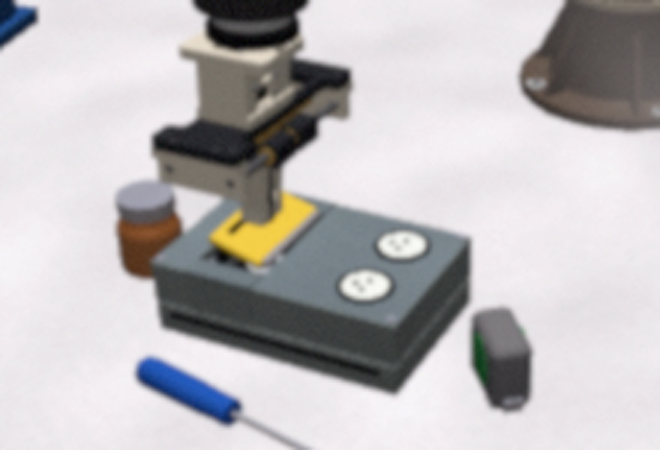

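Call:
{"method": "drive_tool", "body": {
  "targets": [-0.003,0.005,0,0,-0.001,0.004,0,0,0,0.003,0,0]
}}

```text
time: 18.62
tcp_pos: [560.7, -110.3, 74.3]
ee_rot: [[-0.061, 0.047, -0.997], [0.998, -0.002, -0.061], [-0.005, -0.999, -0.047]]
contact_force: [-2.5, 0.5, 14.0]
gripper_width: 0.5
```

Call:
{"method": "drive_tool", "body": {
  "targets": [0,0.003,0,0]
}}

```text
time: 18.75
tcp_pos: [561.1, -110.5, 73.6]
ee_rot: [[-0.062, 0.048, -0.997], [0.998, -0.003, -0.062], [-0.006, -0.999, -0.047]]
contact_force: [-15.3, 7.0, 44.2]
gripper_width: 0.4
```

On the stop. Releasing and moving clear.

Call:
{"method": "drive_tool", "body": {
  "targets": [0,-0.01,0,0,0,-0.03,0,0,0,-0.05,0,0,0,-0.05,0,0,0,0,0,0,0,0,0,0,0,0,0,0,0,0,0,0]
}}

```text
time: 19.75
tcp_pos: [550.9, -110.4, 213.8]
ee_rot: [[-0.062, 0.039, -0.997], [0.998, -0.004, -0.062], [-0.007, -0.999, -0.039]]
contact_force: [-0.3, -1.1, 0.4]
gripper_width: 0.3
```

Call:
{"method": "drive_tool", "body": {
  "targets": [0,-0.02,0,0,0,0,0,0,0,0,0,0,0,0,0,0,0,0,0,0,0,0,0,0,0,0,0,0,0,0,0,0,0,0,0,0,0,0,0,0]
}}

```text
time: 21.0
tcp_pos: [548.3, -110.4, 229.3]
ee_rot: [[-0.061, 0.031, -0.998], [0.998, -0.005, -0.062], [-0.007, -1.0, -0.031]]
contact_force: [-0.4, -0.2, -0.2]
gripper_width: 0.3
```

Run:
```python
from h import *
go(0,-51,80)
snap(13)
```

```text
t 21.0 tcp box [-12.2 -52.8 229.3] need tool mm [  2.7 149.6  -7.6] F [-0.4 -0.2 -0.2] w 0.2691361221227398 q [ 0.16  0.15 -0.27  0.01 -1.12 -0.1 ] yawz 0.061638865691243376
```

View pics/scene13.png

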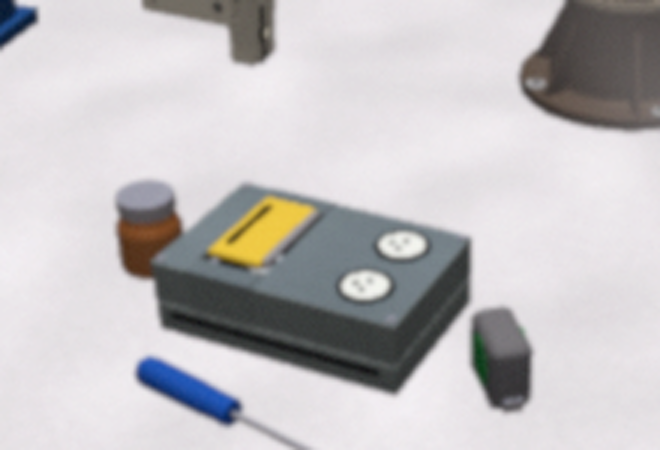

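The cover is flat and shut at zoom px (265,230), as it was at the start, and has held for over 2 s after release. The jar, tape and screwdriver look unmoved, and the arm is well clear.

Run:
```python
from h import *
a=cv2.imread('pics/scene0.png').astype(int);b=capture('scene')['color'][:,:,::-1].astype(int)
d=cv2.GaussianBlur(abs(a-b).max(2).astype('float32'),(0,0),1.2)
for n,(x0,y0,x1,y1) in dict(cover=(245,172,290,205),jar=(216,168,242,204),tape=(335,210,362,248),sd=(222,226,294,268)).items(): print(n,d[y0:y1,x0:x1].max())
sign_off()
```

```text
cover 3.249671
jar 3.4338033
tape 3.539488
sd 3.6038337
the job is handed in; nothing more can be done
```

The job is done and handed in: the cover was popped open, the reset button pressed fully in, and the cover pushed down until it latched. The arm was lifted about 150 mm clear, at about 21 s of the 50 s allowed.

**Last checks:**
- **Cover:** it stayed shut for more than 2 s after I let go.
- **Final picture:** it matches the starting one to within image noise around the cover, jar, tape measure and screwdriver, so nothing appears to have moved.
- **Clear of everything:** the force reading was about 0 N.

**What did not go cleanly:**
- **Button:** my first three presses stopped about 1–3 mm short, despite readings up to 28 N. The fourth reached the expected depth, and the button's top then showed a pale indicator. I took that as fully reset, since its travel cannot be read directly.
- **Extra contact:** between presses I touched the flat top of the box once to check the height reading.
- **Force:** the fingertips pressed harder than intended at the stops. Peaks were about 49 N on the button, 48 N on the box top and 44 N on the final cover press. That is under the 120 N wrist limit but not as gentle as asked.
- **Tilt:** the tool drifted up to about 0.07 rad off vertical during the slow presses. I allowed for this in the height readings.

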